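Line up the wing fasteners and hold the terminal box cover down on its seal

ROBOT

A 6-joint arm with a two-finger parallel gripper is mounted at the origin on a cart in front of the work surface, level with it; the furniture and walls round the work are solid. World frame = base frame: x ahead of the robot, y to its left, z up, the work surface at z = 0. Lengths are in mm, angles in rad, forces in N, time in s.
With the tool pointing down it reaches from about 250 to 800 mm from the base axis. Payload 8.5 kg.
Tool frame: the origin (TCP) lies at the very end of the fingers, on their centre line; the grasp point (between the pads) lies 19 mm behind it (arm.grip_point_offset is the distance from the TCP to the grasp point, in mm); z points along the fingers, y is the line along which they close (so a half turn about z gives the same grasp; the last joint's range is limited). The gripper opens to 85 mm and grips with 20 to 120 N. Pads are 22 mm wide; open, the fingers measure 114 mm over their backs; the gripper's body (76 mm by 85 mm) begins 54 mm behind the grasp point. The pads swing forward as they close: fully open they stand 13 mm farther back than shut.
Start: joints at [0, 0.238, -0.013, 1.319, 0, 1.571], TCP at [524.956, -0, 231.276] pointing down, gripper open.
Joint ranges: [-2.66, 2.66], [-1.03, 1.9], [-1.14, 1.46], [-1.82, 2.27], [-1.45, 1.34], [-3.14, 3.14]. Speed limits (rad/s): [2.22, 2.22, 2.79, 3.14, 3.14, 3.14].

INTERFACE

Orientations are given as a unit quaternion [w, x, y, z].
In Python, from plant import arm gives the robot as it stands.
- The arm moves only by the tool servo_tool, never from a script. Its argument "increments" is a list of rows, each an object with "travel": the shift along the tool's x, y, z in cm, a list of three; "twist": the turn about the tool's z in rad. In form: [{"travel": [dx, dy, dz], "twist": twist}, ...]. A call has 1 to 12 rows; each row shifts and turns the commanded pose from where the row before left it, along the tool's axes as they then stand; what a row does not reach is not made up. A row lasts 1/12 s, in which the tool goes at most 41.7 mm and 7.16 degrees, less where a joint would pass 70% of its speed; a pose out of reach is approached as far as the arm can. A call is refused whole if a number of a shift passes 4.17 or a number of a turn 0.125, either way. A call with a gripper value outside its range is refused whole. "claw" is the closure, from 0 (fully open) to 1 (shut), set as the call begins (left out, the last holds). The fingers move at their own pace and stop on an object; "squeeze" is the grip in N (left out, the last holds). Time passes only in rows, so rows that do not move let the fingers close. It gives the time, the measured TCP pose, the force, the opening and the grip force at its end, in the units of the state.
- arm.get_state(): the state, without advancing time (a new reading comes with each control period).
- arm.camera(name): name is "scene" or "side" or "wrist"; returns a dict with "pixels" (420x560x3 uint8, red, green, blue), "mtx" (3x3 intrinsics, pixels), "R" (3x3) and "t" (3): a world point X has camera coordinates R X + t. Camera axes: x right, y down, z forward; pixel columns grow to the right and rows downward; lengths in mm; the calibration is good to about 2 mm. The wrist camera is an equidistant fisheye: a pixel r from the principal point sees the ray r / f radians off the axis. A picture is of the moment at which its call begins. There is no depth.
- arm.sign_off(): hands the job in; it is judged then, once.
The state is a dict: "clock": time; "joint_positions": joint angles; "qvel": joint speeds; "effort": joint torques, N m; "eef_pos": TCP position; "orientation": TCP orientation; "ft_force": force on the tool from outside, world axes, zero at the start; "torque": the same for the moment, N m; "opening": opening from 0.0 (shut) to 1.0 (fully open); "grasp_force": force on a finger pad.
Only numpy, scipy, OpenCV 4.12 (cv2) and the standard library are available. Lean on these libraries where they do the work, as an engineer would, in place of code of your own. Each camera call takes 0.05 s, during which the arm holds its last target. There are 200 camera calls.

TASK

The cover of the grey terminal box stands up on its seal because neither of its two wing fasteners is lined up with the slot below it. Turn both wings until they lie straight across the cover, in line with the small ticks beside them, then press the cover down level until it is flush with the box's rim. Finish while still holding it pressed there, so that I can lock the fasteners (the seal pushes it up again if you let go), and leave the other things on the bench where they are.

Things in the scene. Friction and masses are not known exactly. Their poses are not given: they have to be found in the camera images.
- box_rim (a point): Centre of the opening of the grey cast terminal box, level with the top of its rim, 70 mm above the work surface. The box is fixed, 104 mm wide (its x) by 160 mm long (its y), wall 6 mm; z is up. Screwed ears stick out 12 mm at the foot of both short ends, two black cable glands 22 mm at the +y end.
- cover_mid (a point): Middle of the flat top of the loose grey cover, 89 (x) by 145 mm (y), axes as the box's. It sits in the rim with 1.5 mm play, at first on a springy seal with its top 7 mm above the rim; flush (level with box_rim) it meets a hard ledge. The seal yields from about 2 N, needs about 9 N to go fully down, and springs back. At least 54 mm are free between the two wings. Weight 0.28 kg.
- cover_end_a (a point): Point on the cover's top 66 mm from cover_mid towards +y, beyond fastener a.
- cover_end_b (a point): Point on the cover's top 66 mm from cover_mid towards -y, beyond fastener b.
- wing_a (a point): Centre of the upright black wing of fastener a, 44 mm from cover_mid towards +y: a bar 34 mm long (its x), 8 thick (its y), 21 high, on a 24 mm disc 4 mm high; this point is 14.5 mm above the cover's top, the wing's top 25 mm. A hidden cross pin parallel to the wing enters its slot only when the wing lies along the cover's x (either way round) within 0.15 rad.
- wing_b (a point): The same for fastener b, 44 mm from cover_mid towards -y.
- fastener_a (a joint): Angle of fastener a in rad, counter-clockwise from above; 0 or pi when the wing lies along the cover's x, lined up with its slot. Starts between 0.65 and 2.49, so up to a quarter turn off, either way; turns without stops and stays where it is left (friction 0.02 N m).
- fastener_b (a joint): The same for fastener b.
- tape: Bystander: black roll of tape, 64 mm across, 19 mm high, lying flat.
- breaker: Bystander: spare circuit breaker in pale plastic, 67 x 86 mm, 18 mm high, lying on its side.
- drv: Bystander: small screwdriver with a dark handle, 160 mm long, lying.

How it is judged (in metres and radians):
At the end, for the whole second after the job is handed in: Both wings lie across the cover, the cover is level and flush in the box (no more than 2 mm above the rim at either end), and the fingers are pressing on it or its fasteners with more than 4 N (angle between the x axis of each of wing_a, wing_b and the x axis of box_rim, either way round below 0.25 rad and z of each of cover_end_a, cover_end_b in the frame of box_rim below 0.002 m and z of cover_mid in the frame of box_rim above -0.003 m and horizontal distance between cover_mid and box_rim below 0.005 m and angle between cover_mid's own z axis and vertical below 0.03 rad and contact force between the fingers and cover above 4 N); the arm keeps its last pose, push and grip.
It fails at once if a bystander was pushed more than 30 mm (distance of any of tape, breaker, drv from where it was at the start of the episode above 0.03 m).
It also fails if it takes over 48 s, if anything falls off the work surface, if the arm or the gripper's body presses on something with over 40 N, if the wrist force passes 120 N, or if a joint passes its speed limit or range.

## Working session

There is one attempt and no reset: what is moved stays moved. The work goes in short steps, Python scripts to look and compute and a tool call to move; the robot and the scene stay as the last step left them, time stands still between calls to the robot, and variables do not carry over. Pictures are saved under pics/ and viewed, at most 10 in all, crops included, and the job is handed in when it is done.

Besides the shell and the picture viewer there is one more tool, called after "Emit:" as a command line: name --argument value ..., lists and objects as JSON in quotes. servo_tool: Moves the arm, as the interface text tells. Its arguments: {"type":"object","properties":{"increments":{"type":"array","items":{"type":"object","properties":{"travel":{"type":"array","items":{"type":"number"}},"twist":{"type":"number"}}}},"claw":{"type":"number"},"squeeze":{"type":"number"}},"required":["increments"]}

```bash
mkdir -p pics; ls
python3 - <<'E'
from plant import arm
import cv2,numpy as np
ims=[]
for n in("scene","wrist"):
    c=arm.camera(n); cv2.imwrite(f"pics/{n}0.png",c["pixels"][:,:,::-1]); np.savez(f"pics/{n}0.npz",**c)
    print(n,c["mtx"].round(1).tolist(),c["R"].round(3).tolist(),c["t"].round(1).tolist())
s=arm.get_state();print(s["clock"],s["eef_pos"],s["orientation"],s["opening"])
E
```

```text
pics
scene [[454.8, 0.0, 279.6], [0.0, 454.8, 204.5], [0.0, 0.0, 1.0]] [[-0.89, -0.456, -0.008], [-0.214, 0.433, -0.876], [0.403, -0.777, -0.483]] [752.3, 5.8, 1015.1]
wrist [[325.2, 0.0, 280.6], [0.0, 325.2, 211.2], [0.0, 0.0, 1.0]] [[1.0, 0.0, -0.001], [0.001, -0.947, 0.322], [-0.001, -0.322, -0.947]] [-525.7, -41.2, 380.4]
0.1 [ 5.24632852e+02 -3.89030240e-04  2.30735887e+02] [-4.51672994e-04  7.07103990e-01  7.07109274e-01 -4.67746818e-04] 0.9980308619001078
```

View pics/scene0.png

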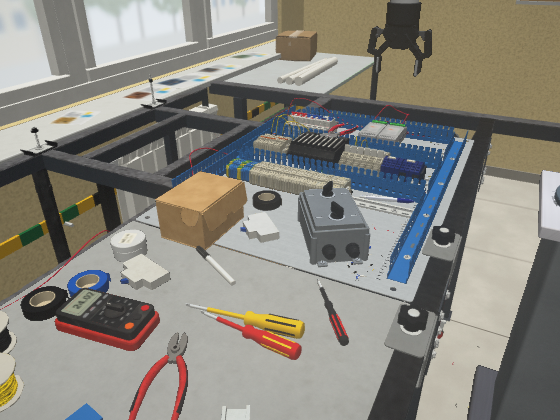

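View pics/wrist0.png

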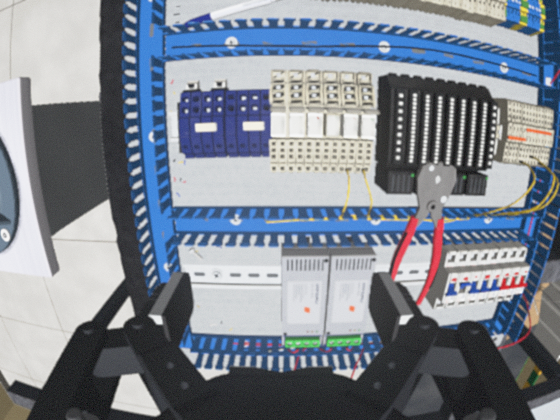

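The scene view shows the grey box at about (335,225), its wings at about (338,187) and (336,211). The tape is at (267,199), the breaker at (262,226) and the dark screwdriver at (333,312), with the glands facing this camera. The box is not in the wrist view, which shows only the panel, so I'll locate it and move above it.

```bash
cat > h.py <<'E'
import numpy as np,cv2
def ray(c,u,v):
    K,R,t=c["mtx"],c["R"],c["t"]
    return R.T@np.linalg.inv(K)@np.array([u,v,1.]), -R.T@t
def fray(c,u,v):
    K,R,t=c["mtx"],c["R"],c["t"]
    d=np.array([u-K[0,2],v-K[1,2]]);r=np.hypot(*d);th=r/K[0,0]
    return R.T@np.r_[np.sin(th)*d/max(r,1e-9),np.cos(th)], -R.T@t
def onz(rc,z):
    d,C=rc; return (C+d*(z-C[2])/d[2])
def fproj(c,X):
    p=c["R"]@np.asarray(X,float)+c["t"];r=np.hypot(p[0],p[1]);th=np.arctan2(r,p[2])
    return c["mtx"][:2,2]+c["mtx"][0,0]*th*p[:2]/r
E
python3 - <<'E'
from h import *
from plant import arm
c=np.load("pics/scene0.npz")
for p,z in [((338,187),98),((336,211),98),((267,199),19),((262,226),10),((333,312),10)]: print(p,onz(ray(c,*p),z).round())
s=arm.camera("side");cv2.imwrite("pics/side0.png",s["pixels"][:,:,::-1]);np.savez("pics/side0.npz",**s)
im=c["pixels"][160:280,260:400,::-1];cv2.imwrite("pics/sc_crop.png",cv2.resize(im,None,fx=5,fy=5,interpolation=2))
E
```

```text
(338, 187) [528. 366.  98.]
(336, 211) [497. 457.  98.]
(267, 199) [701. 343.  19.]
(262, 226) [662. 437.  10.]
(333, 312) [438. 611.  10.]
```

View pics/sc_crop.png

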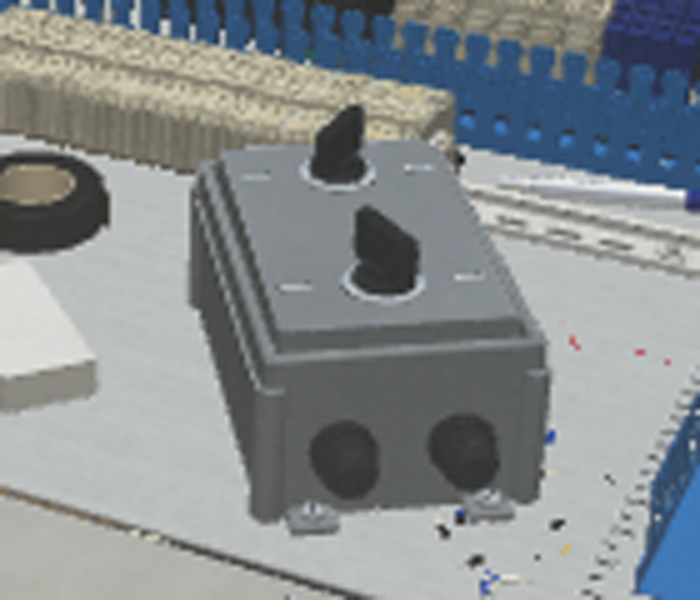

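The box centre is near (512,411) with yaw about +0.33. Wing a, nearer the camera, and wing b are both skewed. I'll go above it.

Emit:
servo_tool --increments '[{"travel": [3.7, -0.1, 0], "twist": 0}, {"travel": [3.7, -0.1, 0], "twist": 0}, {"travel": [3.7, -0.1, 0], "twist": 0}, {"travel": [3.7, -0.1, 0], "twist": 0}, {"travel": [3.7, -0.1, 0], "twist": 0}, {"travel": [3.7, -0.1, 0], "twist": 0}, {"travel": [3.7, -0.1, 0], "twist": 0}, {"travel": [3.7, -0.1, 0], "twist": 0}, {"travel": [3.7, -0.1, 0], "twist": 0}, {"travel": [3.7, -0.1, 0], "twist": 0}, {"travel": [3.7, -0.1, 0], "twist": 0}, {"travel": [0, 0, 0], "twist": 0}]'

```text
clock: 1.15
eef_pos: [513.0, 412.9, 229.6]
orientation: [-0.001, 0.706, 0.709, 0.0]
ft_force: [-1.4, -1.1, 0.0]
opening: 1.003
grasp_force: 0.0
```

Run:
```python
from plant import arm
from h import *
c=arm.camera("wrist"); cv2.imwrite("pics/wrist1.png",c["pixels"][:,:,::-1]); np.savez("pics/wrist1.npz",**c)
s=arm.get_state();print(s["clock"],s["eef_pos"],s["orientation"],s["ft_force"],s["joint_positions"])
```

```text
1.2 [513.0859338  410.19395403 229.74539741] [-3.23612233e-04  7.05756023e-01  7.08454590e-01 -6.51040671e-04] [ 0.25656107 -0.65797594 -0.24466665] [6.74182588e-01 4.74592601e-01 3.38732210e-01 1.43630276e+00
 4.96105140e-04 2.24116222e+00]
```

View pics/wrist1.png

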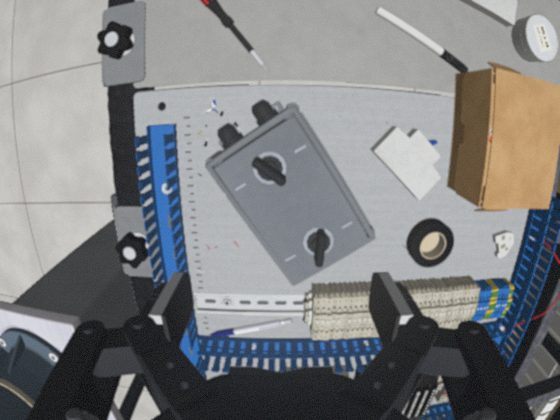

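Wrist view: box from (208,160) to (375,240). Wing a is at (269,168) with ticks at (240,187) and (299,148). Wing b is at (318,243) with ticks at (285,258) and (348,225). Next I'll measure the ticks, rings and wing bars.

```bash
cat >> h.py <<'E'
def rect(c,x0,y0,z,n,s):
    "top-down picture of plane z, n mm square, s px per mm; image x=world x, up=world y"
    g=np.arange(n*s)/s; X,Y=np.meshgrid(x0+g,y0+n-g)
    P=np.stack([X,Y,np.full_like(X,z)],-1)@c["R"].T+c["t"]
    r=np.hypot(P[...,0],P[...,1]);th=np.arctan2(r,P[...,2]);k=c["mtx"][0,0]*th/r
    return cv2.remap(c["pixels"],(c["mtx"][0,2]+k*P[...,0]).astype("f"),(c["mtx"][1,2]+k*P[...,1]).astype("f"),1)
E
python3 - <<'E'
from h import *
c=np.load("pics/wrist1.npz")
cv2.imwrite("pics/r1.png",np.hstack([rect(c,420,320,z,190,2) for z in(77,102)])[:,:,::-1])
g=c["pixels"].min(2)
m=((g>140)*255).astype("u1");m[:100]=0;m[290:]=0
n,l,st,ce=cv2.connectedComponentsWithStats(m)
for i in range(1,n):
    if 5<st[i,4]<400 and 205<ce[i,0]<375 and 105<ce[i,1]<285: print("bright",ce[i].round(1),st[i,2:],onz(fray(c,*ce[i]),77).round(1))
m=((c["pixels"].max(2)<55)*255).astype("u1")
for p in((269,168),(318,243)):
    k=np.zeros_like(m);cv2.circle(k,p,24,255,-1)
    ys,xs=np.nonzero(m&k)
    P=np.array([onz(fray(c,x,y),92)[:2] for x,y in zip(xs,ys)],"f")
    print("dark",cv2.minAreaRect(P),len(P), np.linalg.svd(P-P.mean(0),full_matrices=0)[2][0])
E
```

```text
bright [299.7 148.6] [12  8 44] [531.3 456.7  77. ]
bright [275.8 158.8] [ 28  23 149] [509.6 447.1  77. ]
bright [261.7 178.3] [21 16 95] [496.5 428.7  77. ]
bright [240.1 186.5] [12  8 44] [476.1 420.8  77. ]
bright [346.6 224.6] [12  8 38] [579.3 382.9  77. ]
bright [308.  239.8] [ 16  27 124] [541.5 366.7  77. ]
bright [329.7 239.4] [ 9 25 90] [563.3 367.1  77. ]
bright [290.  257.6] [12  8 38] [524.  346.9  77. ]
dark ((503.8853454589844, 439.3894958496094), (9.500000953674316, 30.541744232177734), 54.81349563598633) 97 [ 0.8185182 -0.5744806]
dark ((550.160400390625, 368.0959777832031), (30.5003719329834, 6.948055267333984), 82.0265884399414) 59 [-0.12034268 -0.9927324 ]
```

View pics/r1.png

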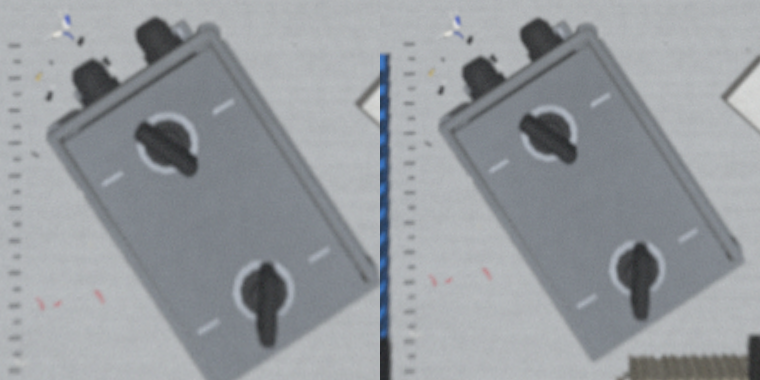

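Cover mid is (527.7,401.8) and its yaw is 0.577. Wing a, at (503.7,438.8), needs about +1.19 rad counter-clockwise. Wing b, at (551.7,364.9), needs about 0.9 to 1.0 clockwise.

Emit:
servo_tool --increments '[{"travel": [2.85, -0.94, 0], "twist": 0}, {"travel": [0, 0, 0], "twist": -0.12}, {"travel": [0, 0, 0], "twist": -0.12}, {"travel": [0, 0, 0], "twist": -0.12}, {"travel": [0, 0, 0], "twist": -0.12}, {"travel": [0, 0, 0], "twist": -0.12}, {"travel": [0, 0, 0], "twist": -0.12}, {"travel": [0, 0, 0], "twist": -0.12}, {"travel": [0, 0, 0], "twist": -0.12}, {"travel": [0, 0, 3.0], "twist": 0}, {"travel": [0, 0, 3.0], "twist": 0}, {"travel": [0, 0, 0], "twist": 0}]' --claw 0.4 --squeeze 20

```text
clock: 2.2
eef_pos: [502.5, 432.7, 165.7]
orientation: [-0.002, 0.301, 0.954, -0.004]
ft_force: [-0.4, -0.8, -1.3]
opening: 0.602
grasp_force: 0.0
```

```bash
cat >> h.py <<'E'
def yaw(s):
    w,x,y,z=s["orientation"]; return np.arctan2(2*(x*y+w*z),1-2*(y*y+z*z))  # angle of tool x
E
python3 - <<'E'
from plant import arm
from h import *
c=arm.camera("wrist"); np.savez("pics/wrist2.npz",**c)
s=arm.get_state();print(s["clock"],s["eef_pos"],yaw(s),s["ft_force"],s["joint_positions"][5])
cv2.imwrite("pics/r2.png",np.hstack([c["pixels"],np.pad(rect(c,440,320,90,150,2),((0,120),(0,0),(0,0)))[:, :240]])[:,:,::-1])
E
```

```text
2.25 [503.18567016 433.32079264 168.60203256] 2.5299455899367675 [0.33219434 0.39515941 0.44079278] 1.322613580798626
```

View pics/r2.png

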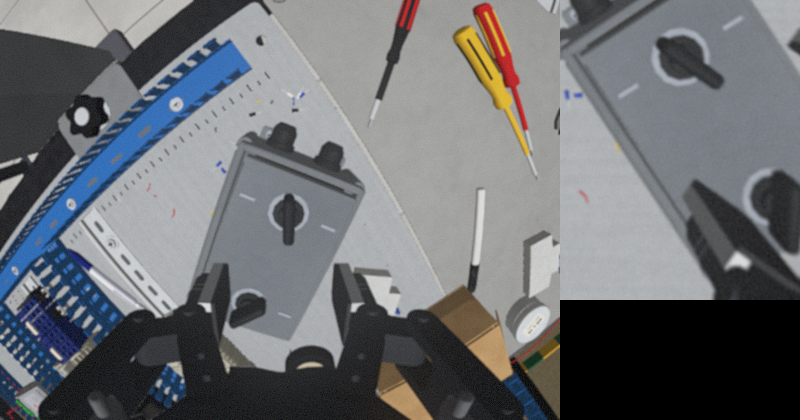

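The wrist view shows wing a at (289,215), now upright in the image and so in line with the tool's x. Its ticks are at (247,197) and (325,228).

Run:
```python
from h import *
c=np.load("pics/wrist2.npz")
g=c["pixels"].min(2);m=((g>140)*255).astype("u1")
n,l,st,ce=cv2.connectedComponentsWithStats(m)
for i in range(1,n):
    if 20<st[i,4]<400 and 235<ce[i,0]<340 and 180<ce[i,1]<250: print(ce[i].round(1),st[i,2:],onz(fray(c,*ce[i]),77).round(1))
a=2.53;ex=np.array([np.cos(a),np.sin(a)]);ey=np.array([np.sin(a),-np.cos(a)])
d=np.array([503.7,438.75])-[503.2,433.3];print(d@ex,d@ey)
```

```text
[246.6 196.7] [16  9 58] [475.9 421.2  77. ]
[274.  210.7] [ 16  37 186] [496.5 431.6  77. ]
[302.4 211.1] [ 15  36 167] [509.  448.9  77. ]
[327.6 227.9] [14  7 48] [531.4 457.3  77. ]
2.7198709088937236 4.749189640239006
```

Emit:
servo_tool --increments '[{"travel": [0.3, 0.5, 1.0], "twist": 0}, {"travel": [0, 0, 2.5], "twist": 0}, {"travel": [0, 0, 2.0], "twist": 0}, {"travel": [0, 0, 0], "twist": 0}, {"travel": [0, 0, 0], "twist": 0}, {"travel": [0, 0, 0], "twist": 0}]'

```text
clock: 2.75
eef_pos: [505.8, 442.1, 118.3]
orientation: [0.001, 0.301, 0.954, 0.001]
ft_force: [0.7, 1.0, 0.8]
opening: 0.598
grasp_force: 0.0
```

Emit:
servo_tool --increments '[{"travel": [0, -0.3, 0], "twist": 0}, {"travel": [0, 0, 0], "twist": 0}, {"travel": [0, 0, 0], "twist": 0}]'

```text
clock: 3.0
eef_pos: [503.6, 439.1, 117.5]
orientation: [0.0, 0.301, 0.954, 0.001]
ft_force: [0.4, -0.5, 0.3]
opening: 0.603
grasp_force: 0.0
```

Emit:
servo_tool --increments '[{"travel": [0, 0, 0], "twist": 0}, {"travel": [0, 0, 0], "twist": 0}, {"travel": [0, 0, 0], "twist": 0}]'

```text
clock: 3.25
eef_pos: [503.3, 438.9, 116.4]
orientation: [0.0, 0.301, 0.954, 0.0]
ft_force: [-0.8, 0.1, -0.8]
opening: 0.606
grasp_force: 0.0
```

Emit:
servo_tool --increments '[{"travel": [0, 0, 1.5], "twist": 0}, {"travel": [0, 0, 1.2], "twist": 0}, {"travel": [0, 0, 0.5], "twist": 0}, {"travel": [0, 0, 0], "twist": 0}, {"travel": [0, 0, 0], "twist": 0}]'

```text
clock: 3.67
eef_pos: [503.2, 438.8, 84.3]
orientation: [-0.0, 0.301, 0.954, -0.0]
ft_force: [0.5, 0.3, 0.9]
opening: 0.594
grasp_force: 0.0
```

Emit:
servo_tool --increments '[{"travel": [0, 0, 0], "twist": 0}, {"travel": [0, 0, 0], "twist": 0}, {"travel": [0, 0, 0], "twist": 0}, {"travel": [0, 0, 0], "twist": 0}, {"travel": [0, 0, 0], "twist": 0}, {"travel": [0, 0, 0], "twist": 0}, {"travel": [0, 0, 0], "twist": 0}, {"travel": [0, 0, 0], "twist": 0}]' --claw 1 --squeeze 20

```text
clock: 4.33
eef_pos: [503.2, 438.6, 85.0]
orientation: [0.0, 0.301, 0.954, 0.0]
ft_force: [-2.2, -2.8, 6.4]
opening: 0.085
grasp_force: 43.5
```

Emit:
servo_tool --increments '[{"travel": [0, 0, -0.1], "twist": -0.119}, {"travel": [0, 0, 0], "twist": -0.119}, {"travel": [0, 0, 0], "twist": -0.119}, {"travel": [0, 0, 0], "twist": -0.119}, {"travel": [0, 0, 0], "twist": -0.119}, {"travel": [0, 0, 0], "twist": -0.119}, {"travel": [0, 0, 0], "twist": -0.119}, {"travel": [0, 0, 0], "twist": -0.119}, {"travel": [0, 0, 0], "twist": -0.119}, {"travel": [0, 0, 0], "twist": -0.119}, {"travel": [0, 0, 0], "twist": 0}, {"travel": [0, 0, 0], "twist": 0}]'

```text
clock: 5.33
eef_pos: [503.3, 439.5, 85.6]
orientation: [0.0, -0.284, 0.959, 0.001]
ft_force: [-1.3, 1.6, 1.3]
opening: 0.087
grasp_force: 52.0
```

Run:
```python
from plant import arm
from h import *
s=arm.get_state();print(s["clock"],s["eef_pos"],yaw(s)%np.pi,s["joint_positions"][5],s["ft_force"],s["torque"])
```

```text
5.3333 [503.30987981 439.47668959  85.57180728] 0.5758063253198387 0.14166938620108038 [-1.30288698  1.56717839  1.2636472 ] [0.44781024 0.1764844  0.06962173]
```

Emit:
servo_tool --increments '[{"travel": [0, 0, 0], "twist": 0}, {"travel": [0, 0, 0], "twist": 0}, {"travel": [0, 0, 0], "twist": 0}, {"travel": [0, 0, 0], "twist": 0}, {"travel": [0, 0, -2.0], "twist": 0}, {"travel": [0, 0, -3.0], "twist": 0}, {"travel": [0, 0, -3.0], "twist": 0}]' --claw 0.4

```text
clock: 5.92
eef_pos: [502.7, 438.2, 165.2]
orientation: [-0.001, -0.285, 0.959, -0.001]
ft_force: [1.4, 0.7, -0.2]
opening: 0.604
grasp_force: 0.0
```

Emit:
servo_tool --increments '[{"travel": [0, -3.0, 0], "twist": 0}, {"travel": [0, -3.0, 0], "twist": 0}, {"travel": [0, -2.8, 0], "twist": 0}, {"travel": [0, 0, 0], "twist": -0.115}, {"travel": [0, 0, 0], "twist": -0.115}, {"travel": [0, 0, 0], "twist": -0.115}, {"travel": [0, 0, 0], "twist": -0.115}, {"travel": [0, 0, 0], "twist": -0.115}, {"travel": [0, 0, 0], "twist": -0.115}, {"travel": [0, 0, 0], "twist": -0.115}, {"travel": [0, 0, 0], "twist": -0.115}, {"travel": [0, 0, 0], "twist": 0}]'

```text
clock: 6.92
eef_pos: [551.4, 365.1, 165.1]
orientation: [-0.0, -0.683, 0.73, 0.0]
ft_force: [0.5, -0.2, 0.2]
opening: 0.601
grasp_force: 0.0
```

Emit:
servo_tool --increments '[{"travel": [0, 0, 0], "twist": 0}, {"travel": [0, 0, 0], "twist": 0}]'

```text
clock: 7.08
eef_pos: [551.4, 365.1, 165.2]
orientation: [-0.0, -0.68, 0.733, 0.0]
ft_force: [0.5, -0.1, 0.8]
opening: 0.602
grasp_force: 0.0
```

Run:
```python
from plant import arm
from h import *
c=arm.camera("wrist"); np.savez("pics/wrist3.npz",**c)
s=arm.get_state();print(s["clock"],s["eef_pos"],yaw(s)%np.pi,s["joint_positions"][5],s["ft_force"])
cv2.imwrite("pics/w3.png",c["pixels"][:,:,::-1])
```

```text
7.1333 [551.38746964 365.15618523 165.21261203] 1.4958178484135558 -0.9108759103293775 [-0.00771305 -0.22477963  0.87357685]
```

View pics/w3.png

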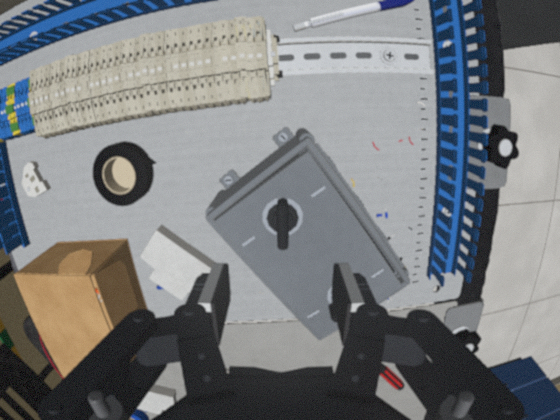

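Wing b, at (283,222), is upright in the image and so in line with the fingers. I'll go down and grip it.

Emit:
servo_tool --increments '[{"travel": [0, 0, 3.0], "twist": 0}, {"travel": [0, 0, 2.5], "twist": 0}, {"travel": [0, 0, 1.5], "twist": 0}, {"travel": [0, 0, 0.9], "twist": 0}, {"travel": [0, 0, 0], "twist": 0}, {"travel": [0, 0, 0], "twist": 0}, {"travel": [0, 0, 0], "twist": 0}]'

```text
clock: 7.72
eef_pos: [552.1, 365.6, 87.6]
orientation: [0.001, -0.681, 0.732, -0.0]
ft_force: [-0.1, -0.1, 0.1]
opening: 0.597
grasp_force: 0.0
```

Emit:
servo_tool --increments '[{"travel": [0, 0, 0], "twist": 0}, {"travel": [0, 0, 0], "twist": 0}, {"travel": [0, 0, 0], "twist": 0}, {"travel": [0, 0, 0], "twist": 0}, {"travel": [0, 0, 0], "twist": 0}, {"travel": [0, 0, 0], "twist": 0}, {"travel": [0, 0, 0], "twist": 0}, {"travel": [0, 0, 0], "twist": 0}]' --claw 1

```text
clock: 8.38
eef_pos: [551.5, 365.4, 86.5]
orientation: [0.0, -0.681, 0.732, 0.0]
ft_force: [-0.8, 1.4, 2.0]
opening: 0.086
grasp_force: 26.2
```

Emit:
servo_tool --increments '[{"travel": [0, 0, 0], "twist": 0.115}, {"travel": [0, 0, 0], "twist": 0.115}, {"travel": [0, 0, 0], "twist": 0.115}, {"travel": [0, 0, 0], "twist": 0.115}, {"travel": [0, 0, 0], "twist": 0.115}, {"travel": [0, 0, 0], "twist": 0.115}, {"travel": [0, 0, 0], "twist": 0.115}, {"travel": [0, 0, 0], "twist": 0.115}, {"travel": [0, 0, 0], "twist": 0}, {"travel": [0, 0, 0], "twist": 0}, {"travel": [0, 0, 0], "twist": 0}]'

```text
clock: 9.3
eef_pos: [551.8, 365.2, 86.4]
orientation: [0.0, -0.287, 0.958, -0.0]
ft_force: [2.1, -0.5, 2.2]
opening: 0.09
grasp_force: 26.2
```

Emit:
servo_tool --increments '[{"travel": [0, 0, 0], "twist": 0}, {"travel": [0, 0, 0], "twist": 0}, {"travel": [0, 0, 0], "twist": 0}, {"travel": [0, 0, 0], "twist": 0}, {"travel": [0, 0, -2.0], "twist": 0}, {"travel": [0, 0, -3.0], "twist": 0}, {"travel": [0, 0, -3.0], "twist": 0}, {"travel": [0, 0, 0], "twist": 0}]' --claw 0.4

```text
clock: 9.97
eef_pos: [553.3, 366.6, 172.3]
orientation: [0.004, -0.286, 0.958, 0.001]
ft_force: [-0.1, 0.4, -0.9]
opening: 0.596
grasp_force: 0.0
```

Emit:
servo_tool --increments '[{"travel": [0, 2.2, 0], "twist": 0}, {"travel": [0, 2.2, 0], "twist": 0}, {"travel": [0, 0, 0], "twist": 0}, {"travel": [0, 0, 0], "twist": 0}, {"travel": [0, 0, 0], "twist": 0}, {"travel": [0, 0, 0], "twist": 0}, {"travel": [0, 0, 0], "twist": 0}, {"travel": [0, 0, 0], "twist": 0}]' --claw 1

```text
clock: 10.63
eef_pos: [527.7, 401.4, 166.2]
orientation: [-0.0, -0.285, 0.958, -0.0]
ft_force: [-0.2, 0.1, 0.0]
opening: -0.005
grasp_force: 0.0
```

Run:
```python
from plant import arm
from h import *
c=arm.camera("wrist"); np.savez("pics/wrist4.npz",**c)
s=arm.get_state();print(s["clock"],s["eef_pos"],yaw(s)%np.pi,s["opening"],s["ft_force"])
k=arm.camera("scene")["pixels"][160:270,270:400]
cv2.imwrite("pics/w4.png",np.hstack([c["pixels"][90:420,130:430],cv2.resize(k,(390,330),interpolation=2)])[:,:,::-1])
```

```text
10.6833 [527.65490963 401.53228881 166.21221521] 0.5784638304798007 -0.0017165031617179891 [ 0.88817483 -0.37030808 -1.09198615]
```

View pics/w4.png

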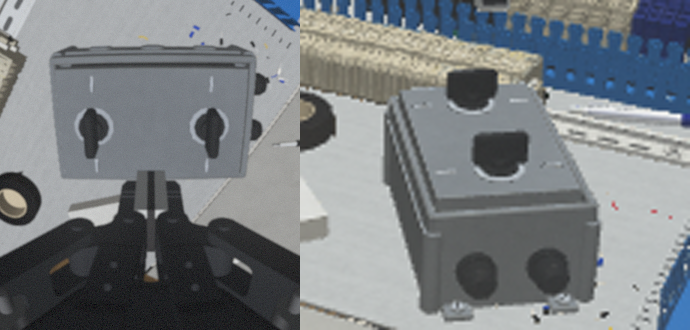

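Both wings now lie along their ticks, at (92,130) and (210,130) in the crop, and the shut fingers are above the cover's middle. I'll press next.

Emit:
servo_tool --increments '[{"travel": [0, 0, 3.0], "twist": 0}, {"travel": [0, 0, 3.0], "twist": 0}, {"travel": [0, 0, 1.5], "twist": 0}, {"travel": [0, 0, 0.5], "twist": 0}, {"travel": [0, 0, 0], "twist": 0}, {"travel": [0, 0, 0], "twist": 0}, {"travel": [0, 0, 0], "twist": 0}]'

```text
clock: 11.32
eef_pos: [528.1, 402.6, 87.9]
orientation: [0.001, -0.286, 0.958, 0.0]
ft_force: [-0.4, 0.1, 0.6]
opening: 0.004
grasp_force: 0.0
```

Emit:
servo_tool --increments '[{"travel": [0, 0, 0.3], "twist": 0}, {"travel": [0, 0, 0.3], "twist": 0}, {"travel": [0, 0, 0.3], "twist": 0}, {"travel": [0, 0, 0.2], "twist": 0}, {"travel": [0, 0, 0], "twist": 0}, {"travel": [0, 0, 0], "twist": 0}, {"travel": [0, 0, 0], "twist": 0}]'

```text
clock: 11.9
eef_pos: [527.5, 402.1, 75.6]
orientation: [0.0, -0.286, 0.958, 0.0]
ft_force: [0.1, 0.2, 2.8]
opening: 0.004
grasp_force: 1.2
```

Contact. I'll keep pressing in small steps.

Emit:
servo_tool --increments '[{"travel": [0, 0, 0.2], "twist": 0}, {"travel": [0, 0, 0.2], "twist": 0}, {"travel": [0, 0, 0], "twist": 0}, {"travel": [0, 0, 0], "twist": 0}, {"travel": [0, 0, 0], "twist": 0}]'

```text
clock: 12.32
eef_pos: [527.5, 402.2, 71.7]
orientation: [0.0, -0.286, 0.958, 0.0]
ft_force: [-1.3, -0.6, 6.7]
opening: 0.0
grasp_force: 3.1
```

Emit:
servo_tool --increments '[{"travel": [0, 0, 0.2], "twist": 0}, {"travel": [0, 0, 0], "twist": 0}, {"travel": [0, 0, 0], "twist": 0}, {"travel": [0, 0, 0], "twist": 0}]'

```text
clock: 12.65
eef_pos: [527.5, 402.2, 70.1]
orientation: [0.0, -0.286, 0.958, 0.0]
ft_force: [-1.3, -1.4, 9.8]
opening: -0.001
grasp_force: 4.6
```

Emit:
servo_tool --increments '[{"travel": [0, 0, 0.1], "twist": 0}, {"travel": [0, 0, 0.1], "twist": 0}, {"travel": [0, 0, 0], "twist": 0}, {"travel": [0, 0, 0], "twist": 0}, {"travel": [0, 0, 0], "twist": 0}, {"travel": [0, 0, 0], "twist": 0}]'

```text
clock: 13.15
eef_pos: [527.5, 402.2, 70.0]
orientation: [0.001, -0.286, 0.958, 0.0]
ft_force: [-5.8, -4.0, 23.5]
opening: -0.001
grasp_force: 11.9
```

It has met the hard ledge at z = 70.0 with 23 N. One last look to confirm it is level.

Run:
```python
from plant import arm
from h import *
o=[]
for n in("scene","side"):
    c=arm.camera(n);p=c["R"]@np.array([527,402,75.])+c["t"];u,v=(c["mtx"]@p/p[2])[:2].astype(int)
    o.append(cv2.resize(c["pixels"][max(v-50,0):v+50,max(u-60,0):u+60],(390,325),interpolation=2))
cv2.imwrite("pics/f.png",np.hstack(o)[:,:,::-1]);s=arm.get_state();print(s["clock"],s["eef_pos"],s["ft_force"])
```

```text
13.25 [527.5071129  402.21574449  70.03730577] [-5.17697797 -4.45547752 23.54275567]
```

View pics/f.png

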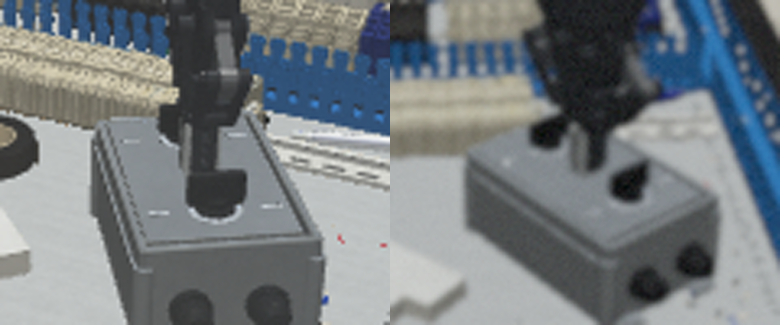

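Both views show the cover sunk flush and level in the rim, with both wings in line with the ticks.

```bash
python3 -c "
from plant import arm
print(arm.sign_off())"
```

```text
the job is handed in; nothing more can be done
None
```

Both wings are turned in line with their ticks, the cover is flush and level in the rim and held there with about 23 N, the other bench items were left alone, and the job is handed in (no verdict was returned).

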